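# Screw the lid onto the wax pot

## Task

Close the wax pot on the carving bench: set its lid upright on the neck and, pressing only lightly, turn it backward (anticlockwise from above) until its lugs drop into the thread, then screw it forward (clockwise) until it is fully home, and let go. Never force it, neither downward nor against a stop of the thread, and leave the other things on the bench alone.

Things in the scene. Friction and masses are not known exactly. Their poses are not given: they have to be found in the camera images.
- lid_grip (a point): Middle of the lid's grip: a pale wooden bar 56 long (along x), 16 thick (y), 40 tall (z up), standing upright on the flat round aluminium lid, 66 across. The point is 48 above the lid's lower edge, 21 above its flat top, 19 below the bar's top. Fingers go down on both sides of the bar and close along y. It stands on the bench grip up.
- lid: The lid, about 0.18 kg; origin at the centre of its lower edge, 48 below lid_grip, same axes. Below the 5 thick flat top hangs a skirt 22 deep, outside 66, inside 60 across. Inside its lower edge sit three evenly spaced round lugs, 5 thick, reaching to 45 across; their angle to the bar is not given. Turned against a stop, the lid shows it as a torque about z.
- pot: Dark steel wax pot, 84 across, 70 tall, screwed down on a wooden block 108 x 108 x 18; origin under the block, z up. It and its aluminium neck are fixed and rigid. Pressing or turning the lid against it with more than 60 N (all contacts added) counts as forcing; a few newtons suffice.
- pot_shoulder (a point): Centre of the pot's shoulder, foot of the neck, 70 above the bench, z up. Height of the lid's lower edge above it: about 18 with the lugs resting on the level tops of the threads (21 on the nibs at their ends); about 9 once the lugs have dropped into the gaps at the thread starts; 3 fully home, where the lid's ceiling meets the neck's top.
- neck_top (a point): Centre of the neck's top, 25 above the shoulder. Neck 40 across, top 3 bevelled to 30. Three equal threads, 120 degrees apart, 54 across. How the threads are clocked differs every time and is not measured: feel for it. Turned back (anticlockwise from above) by at most 120 degrees the lid drops by 9, in a gap that allows about 15 degrees of turn; just behind it is a solid stop.
- thread (a point): Point on the neck's axis half-way up the threads, 10 above the shoulder. Turned forward before it has dropped, the lid catches on nibs at the ends of the thread tops and goes no farther. After the drop, 65 to 85 degrees forward (clockwise) bring it home, sinking 0.82 per 10 degrees; it then turns 15 degrees more to a solid stop. In the thread it has 2 of play up and down, 2.5 sideways.
- mallet: Bystander: round wooden carver's mallet standing on its head, 96 across, 240 tall; origin under its centre.
- finial: Bystander: pale turned wooden bud, 68 across, 82 tall; origin under its centre.
- clay_model: Bystander: small terracotta model of a bud, 56 across, 67 tall; origin under its centre.
- whetstone: Bystander: grey stone 120 x 40 x 22 lying on the bench; origin under its centre.
- gouge_a: Bystander: gouge with a pale round handle, lying along its x, 220 long; origin under the joint of handle and blade.
- gouge_b: Bystander: gouge with a brown round handle, lying along its x, 240 long; origin under the joint of handle and blade.
Not all that is in view belongs to the job. Of the things like the lid, leave any that is yellow; of the rest the smaller one is meant.

How it is judged (in metres and radians):
On the way:
1. the lid's lugs have dropped into the thread: it stands upright and centred on the neck, its lower edge less than 13 mm above the shoulder (z of lid in the frame of pot_shoulder between 0.0065 and 0.013 m and horizontal distance between lid and pot_shoulder below 0.004 m and angle between lid's own z axis and vertical below 0.06 rad), for 0.1 s.
At the end, for the whole second after the job is handed in: The lid is screwed home on the pot: its lower edge no more than 4.3 mm above the shoulder (3 mm is fully home), upright within 0.06 rad, centred within 4 mm, at rest and released (z of lid in the frame of pot_shoulder between 0.001 and 0.0043 m and horizontal distance between lid and pot_shoulder below 0.004 m and angle between lid's own z axis and vertical below 0.06 rad and linear speed of lid below 0.02 m/s); the robot touches nothing.
It fails at once if the lid is forced against the pot: more than 60 N between them (contact force between lid and pot above 60 N).
It fails at once if a listed bystander is moved by more than 3 cm (distance of any of mallet, finial, clay_model, whetstone, gouge_a, gouge_b from where it was at the start of the episode above 0.03 m).
It also fails if it takes over 72 s, if anything falls off the work surface, if the arm or the gripper's body presses on something with over 40 N, if the wrist force passes 120 N, or if a joint passes its speed limit or range.

## Robot

A 7-joint arm with a two-finger parallel gripper is mounted at the origin on the work surface. World frame = base frame: x ahead of the robot, y to its left, z up, the work surface at z = 0. Lengths are in mm, angles in rad, forces in N, time in s.
With the tool pointing down it reaches from about 400 to 750 mm from the base axis. Payload 19.5 kg.
Tool frame: the origin (TCP) lies at the very end of the fingers, on their centre line; the grasp point (between the pads) lies 19 mm behind it (bot.pinch_z is the distance from the TCP to the grasp point, in mm); z points along the fingers, y is the line along which they close (so a half turn about z gives the same grasp; the last joint's range is limited). The gripper opens to 85 mm and grips with 20 to 120 N. Pads are 22 mm wide; open, the fingers measure 114 mm over their backs; the gripper's body (76 mm by 85 mm) begins 54 mm behind the grasp point. The pads swing forward as they close: fully open they stand 13 mm farther back than shut.
Start: joints at [-1.39, 0.707, -0.028, 1.485, 0.022, 0.951, -0.075], TCP at [127.042, 560.763, 231.268] pointing down, gripper open.
Joint ranges: [-2.71, 2.71], [-0.32, 2.16], [-1.57, 1.52], [0, 2.45], [-1.46, 4.6], [0, 2.02], [-2.83, 2.83]. Speed limits (rad/s): [1.89, 1.89, 2.57, 2.57, 3.01, 3.01, 3.01].

## Interface

Orientations are given as a unit quaternion [w, x, y, z].
In Python, from bench import bot gives the robot as it stands. The module is installed in compiled form; this text tells all that it offers.
- The arm moves only by the tool carry_out, never from a script. Its argument "steps" is a list of rows, each an object of numbers: "claw": the gripper's target within -1 to 1 (fully open at 1, half-way at 0, shut at -1); "x", "y", "z": the shift along the tool's x, y, z normalised to -1 to 1, where 1 is 0.025 m; "wx", "wy", "wz": the turn, a rotation vector about the tool's x, y, z normalised to -1 to 1, where 1 is 6 degrees. A call has 1 to 20 rows; each row shifts and turns the commanded pose from where the row before left it, along the tool's axes as they then stand; what a row does not reach is not made up. A row lasts 1/12 s, in which the tool goes at most 41.7 mm and 7.16 degrees, less where a joint would pass 70% of its speed; a pose out of reach is approached as far as the arm can. A call with a number of a shift or a turn outside -1 to 1 is refused whole. A call with a gripper value outside its range is refused whole. The fingers move at their own pace and stop on an object; "newtons" is the grip in N (left out, the last holds). Time passes only in rows, so rows that do not move let the fingers close. It gives the time, the measured TCP pose, the force, the opening and the grip force at its end, in the units of the state.
- bot.sense(): the state, without advancing time (a new reading comes with each control period).
- bot.capture(name): name is "scene" or "top" or "wrist"; returns a dict with "color" (384x512x3 uint8, blue, green, red), "fx", "fy", "cx", "cy" (pixels), "extrinsics" (4x4, takes a point from camera to world coordinates). Camera axes: x right, y down, z forward; pixel columns grow to the right and rows downward; lengths in mm; the calibration is good to about 2 mm. A picture is of the moment at which its call begins. There is no depth.
- bot.job_done(): hands the job in; it is judged then, once.
Trained networks look in a picture, given as the dict that the camera call returned (one of the last four; its "shot" number tells which), for a name from the list of things; names that differ only in an ending like _2 or _b are one class to them, and where a whole thing is asked for, a point or a joint stands for the part that bears it (a point fixed in the world has none). Each returns a list of dicts, best first, with "score" (0 to 1); they miss things now and then, are a little off and sometimes report something else, mostly with a low value. They report only what shows in the picture. A call takes as long as a camera call. They do not tell look-alikes from the thing itself.
- bot.recognise(thing, picture): "point" ([x, y, z] in mm, in world coordinates, good to about 4 mm: the middle of the surface that is visible of it).
The state is a dict: "clock": time; "joint_positions": joint angles; "qd": joint speeds; "joint_torque": joint torques, N m; "ee_pos": TCP position; "tool_rot": TCP orientation; "ft_force": force on the tool from outside, world axes, zero at the start; "moment": the same for the moment, N m; "gripper_width": finger opening in mm; "gripper_force": force on a finger pad.
Only numpy, scipy, OpenCV 4.12 (cv2) and the standard library are available. Lean on these libraries where they do the work, as an engineer would, in place of code of your own. Each camera call takes 0.05 s, during which the arm holds its last target. There are 200 camera calls.

## Working session

There is one attempt and no reset: what is moved stays moved. The work goes in short steps, Python scripts to look and compute and a tool call to move; the robot and the scene stay as the last step left them, time stands still between calls to the robot, and variables do not carry over. Pictures are saved under pics/ and viewed, at most 10 in all, crops included, and the job is handed in when it is done.

Besides the shell and the picture viewer there is one more tool, called after "Request:" by a JSON object that holds its "name" and its "arguments", one argument or row to a line. carry_out: Moves the arm, as the interface text tells. Its arguments: {"type":"object","properties":{"steps":{"type":"array","items":{"type":"object","properties":{"claw":{"type":"number"},"x":{"type":"number","minimum":-1,"maximum":1},"y":{"type":"number","minimum":-1,"maximum":1},"z":{"type":"number","minimum":-1,"maximum":1},"wx":{"type":"number","minimum":-1,"maximum":1},"wy":{"type":"number","minimum":-1,"maximum":1},"wz":{"type":"number","minimum":-1,"maximum":1}}}},"newtons":{"type":"number"}},"required":["steps"]}

```bash
mkdir -p pics; python3 - <<'E'
from bench import bot
import cv2, numpy as np
s=bot.sense(); print(s)
for n in("top","scene"):
    p=bot.capture(n); cv2.imwrite(f"pics/{n}0.png",p["color"])
    print(n,p["fx"],p["cx"],p["cy"],np.round(p["extrinsics"],3).tolist())
    for t in("lid","lid_grip","pot","pot_shoulder","neck_top","mallet"):
        print(t,[(np.round(d["point"]).tolist(),round(d["score"],2)) for d in bot.recognise(t,p)])
E
```

```text
{'clock': 0.0, 'joint_positions': array([-1.38972476,  0.70710022, -0.02759904,  1.48496047,  0.02202167,
        0.95088943, -0.07548327]), 'qd': array([ 0.00169814, -0.00194666,  0.00154999,  0.00105354,  0.00067022,
       -0.00107863, -0.00016419]), 'joint_torque': array([-4.76868081e-05, -8.83219814e+01,  1.23451095e+00, -2.36172616e+01,
        1.68902229e-02,  6.49851310e-03,  2.57568303e-05]), 'ee_pos': array([126.99681357, 560.55042682, 230.83829677]), 'tool_rot': array([-2.77831944e-05,  1.11148087e-01,  9.93803715e-01, -5.26527486e-04]), 'ft_force': array([ 0.50469695, -0.91335465, -0.35502494]), 'moment': array([ 0.01121146, -0.01079999,  0.01610426]), 'gripper_force': 0.0, 'gripper_width': 85.30928286657613}
top 417.9276374042375 258.4184085106351 193.1304085334357 [[0.005, -0.995, 0.103, 456.361], [-1.0, -0.005, 0.005, -8.367], [-0.004, -0.103, -0.995, 1076.058], [0.0, 0.0, 0.0, 1.0]]
lid [([554.0, -120.0, 24.0], 0.85), ([399.0, -85.0, 28.0], 0.78), ([443.0, -182.0, 31.0], 0.74)]
lid_grip [([443.0, -181.0, 38.0], 0.83), ([553.0, -121.0, 26.0], 0.69), ([398.0, -87.0, 28.0], 0.59)]
pot [([512.0, 120.0, 60.0], 0.72)]
pot_shoulder [([516.0, 125.0, 60.0], 0.66)]
neck_top [([515.0, 119.0, 59.0], 0.86)]
mallet [([691.0, 248.0, 118.0], 0.75)]
scene 360.01045147133726 254.2948376395845 182.91731739574757 [[0.886, 0.379, -0.268, 797.462], [0.464, -0.715, 0.522, -486.803], [0.006, -0.587, -0.809, 826.929], [0.0, 0.0, 0.0, 1.0]]
lid [([408.0, -102.0, 27.0], 0.78), ([565.0, -136.0, 28.0], 0.73), ([454.0, -198.0, 40.0], 0.62)]
lid_grip [([405.0, -100.0, 30.0], 0.78), ([566.0, -135.0, 24.0], 0.71), ([455.0, -203.0, 36.0], 0.63)]
pot [([527.0, 106.0, 40.0], 0.82)]
pot_shoulder [([530.0, 106.0, 42.0], 0.85)]
neck_top [([531.0, 107.0, 42.0], 0.63)]
mallet [([706.0, 242.0, 113.0], 0.79)]
```

```bash
python3 - <<'E'
import cv2,numpy as np
a=cv2.imread("pics/top0.png");
cv2.imwrite("pics/top0b.png",cv2.resize(a,(800,600),interpolation=cv2.INTER_CUBIC))
E
```

```text
(no output)
```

View pics/top0b.png

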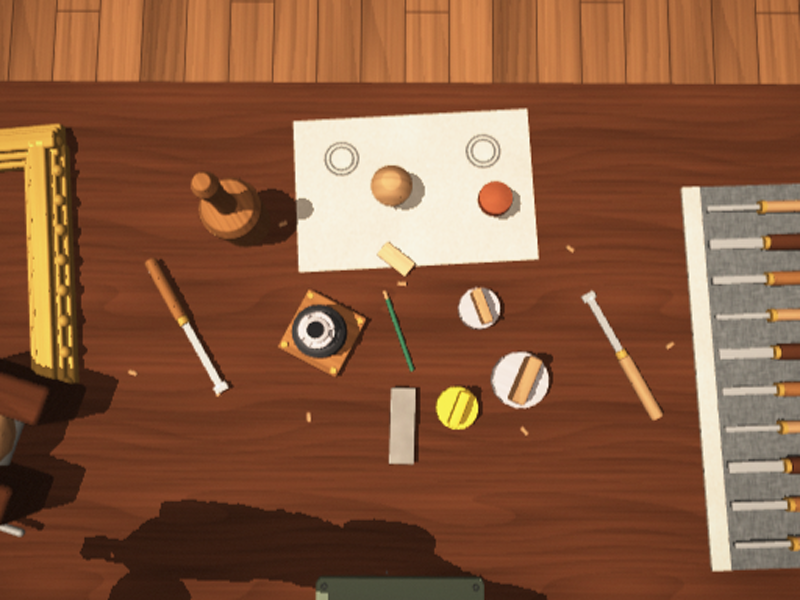

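The lid meant is the small aluminium one at (480,307). The yellow one at (457,408) and the big one at (520,380) are decoys, and the pot is at (318,330). Next I measure all of these.

```bash
cat > h.py <<'E'
from bench import bot
import cv2, numpy as np
from scipy.spatial.transform import Rotation as R
def plane(p,uv,z):
    uv=np.atleast_2d(uv).astype(float); E=np.array(p["extrinsics"])
    d=np.c_[(uv[:,0]-p["cx"])/p["fx"],(uv[:,1]-p["cy"])/p["fy"],np.ones(len(uv))]@E[:3,:3].T
    return E[:3,3]+d*((z-E[2,3])/d[:,2])[:,None]
def proj(p,w):
    E=np.array(p["extrinsics"]); c=(np.atleast_2d(w)-E[:3,3])@E[:3,:3]
    return np.c_[c[:,0]/c[:,2]*p["fx"]+p["cx"],c[:,1]/c[:,2]*p["fy"]+p["cy"]]
def blobs(mask):
    cs,_=cv2.findContours(mask.astype(np.uint8),cv2.RETR_EXTERNAL,cv2.CHAIN_APPROX_NONE)
    return sorted(cs,key=cv2.contourArea,reverse=True)
def st():
    s=bot.sense(); r=R.from_quat(s["tool_rot"],scalar_first=True).as_matrix()
    print("t",round(s["clock"],2),"pos",s["ee_pos"].round(1),"yangle",round(np.degrees(np.arctan2(r[1,1],r[0,1])),2),"tilt",r[:2,2].round(4),"F",s["ft_force"].round(1),"M",s["moment"].round(2),"w",round(s["gripper_width"],1),"gf",round(s["gripper_force"],1),"j7",round(s["joint_positions"][6],2))
    return s,r
def todo(target,yang):
    """shift in tool units (25 mm) to the TCP target and turn units (6 deg) to tool-y angle (mod 180)"""
    s,r=st(); d=(np.array(target)-s["ee_pos"])@r/25
    a=np.degrees(np.arctan2(r[1,1],r[0,1])); da=(yang-a+90)%180-90
    print("shift",d.round(2),"wz",round(-da/6,2),"(or other way",round(-(da-180*np.sign(da))/6,2),")")
E
python3 - <<'E'
from h import *
p=bot.capture("top"); im=p["color"]; hsv=cv2.cvtColor(im,cv2.COLOR_BGR2HSV)
def win(u,v,r):
    m=np.zeros(im.shape[:2],bool); m[v-r:v+r,u-r:u+r]=1; return m
m=win(307,196,18)
H,S,V=[hsv[...,i] for i in range(3)]
disc=m&(V>130)   # disc+bar
c=blobs(disc)[0]; (cx,cy),r=cv2.minEnclosingCircle(c); print("disc",cx,cy,r,plane(p,[cx,cy],27))
bar=m&(S>60)&(V>170)
c=blobs(bar)[0]; rc=cv2.minAreaRect(c); print(rc,plane(p,[rc[0]],67)); b=cv2.boxPoints(rc); print(plane(p,b,67).round(1))
# pot
m=win(203,211,22); c=blobs(m&(S<60)&(V>90))[0]; (cx,cy),r=cv2.minEnclosingCircle(c); print("neck",cx,cy,r,plane(p,[cx,cy],90))
big=np.vstack([cv2.resize(im[y-32:y+32,x-32:x+32],(400,400),interpolation=cv2.INTER_CUBIC) if 0 else cv2.resize(im[y-24:y+24,x-32:x+32],(400,300),interpolation=cv2.INTER_CUBIC) for x,y in((307,196),(203,211))])
cv2.imwrite("pics/crop1.png",big)
E
```

```text
disc 306.42425537109375 196.48484802246094 13.701120376586914 [[ 556.86560766 -124.54846814   27.        ]]
((307.68609619140625, 194.8868865966797), (23.836576461791992, 7.689218521118164), 70.01689910888672) [[ 556.94041891 -123.20352605   67.        ]]
[[ 581.  -104.7   67. ]
 [ 587.5 -122.3   67. ]
 [ 533.  -141.6   67. ]
 [ 526.5 -124.1   67. ]]
neck 202.0 211.5 13.124505043029785 [[514.04982313 129.26299202  90.        ]]
```

View pics/crop1.png

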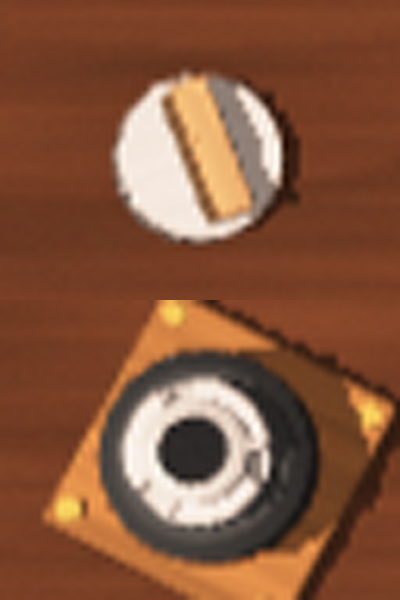

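The crops show the lid alone with its bar tilted in the picture, and the pot with its neck and threads clear. I'll move over the pot and look with the wrist camera.

Request:
{"name": "carry_out", "arguments": {
  "steps": [
    {"x": -0.8, "y": -0.57, "claw": 1},
    {"x": -0.8, "y": -0.57},
    {"x": -0.8, "y": -0.57},
    {"x": -0.8, "y": -0.57},
    {"x": -0.8, "y": -0.57},
    {"x": -0.8, "y": -0.57},
    {"x": -0.8, "y": -0.57},
    {"x": -0.8, "y": -0.57},
    {"x": -0.8, "y": -0.57},
    {"x": -0.8, "y": -0.57},
    {"x": -0.8, "y": -0.57},
    {"x": -0.8, "y": -0.57},
    {"x": -0.8, "y": -0.57},
    {"x": -0.8, "y": -0.57},
    {"x": -0.8, "y": -0.57},
    {"x": -0.8, "y": -0.57},
    {"x": -0.8, "y": -0.57},
    {"x": -0.8, "y": -0.57},
    {"x": -0.8, "y": -0.57},
    {"x": -0.8, "y": -0.57}
  ]
}}

```text
invalid input
```

```bash
python3 - <<'E'
from h import *
todo([514,129,230],109.5)
E
```

```text
t 0.75 pos [127.  560.8 231.3] yangle 77.24 tilt [-0. -0.] F [0.4 0.4 0.1] M [-0.04 -0.02 -0.05] w 85.4 gf 0.0 j7 -0.08
shift [-18.91 -13.42   0.05] wz -5.38 (or other way 24.62 )
```

Request:
{"name": "carry_out", "arguments": {
  "steps": [
    {"x": -0.8, "y": -0.57, "z": 0, "wx": 0, "wy": 0, "wz": 0, "claw": 1},
    {"x": -0.8, "y": -0.57, "z": 0, "wx": 0, "wy": 0, "wz": 0, "claw": 1},
    {"x": -0.8, "y": -0.57, "z": 0, "wx": 0, "wy": 0, "wz": 0, "claw": 1},
    {"x": -0.8, "y": -0.57, "z": 0, "wx": 0, "wy": 0, "wz": 0, "claw": 1}
  ],
  "newtons": 40
}}

```text
clock: 1.08
ee_pos: [193.0, 486.6, 231.3]
tool_rot: [0.0, 0.111, 0.994, 0.0]
ft_force: [-0.5, 0.8, 0.1]
gripper_width: 85.3
gripper_force: 0.0
```

Request:
{"name": "carry_out", "arguments": {
  "steps": [
    {"x": -0.8, "y": -0.57, "claw": 1},
    {"x": -0.8, "y": -0.57, "claw": 1},
    {"x": -0.8, "y": -0.57, "claw": 1},
    {"x": -0.8, "y": -0.57, "claw": 1},
    {"x": -0.8, "y": -0.57, "claw": 1},
    {"x": -0.8, "y": -0.57, "claw": 1},
    {"x": -0.8, "y": -0.57, "claw": 1},
    {"x": -0.8, "y": -0.57, "claw": 1},
    {"x": -0.8, "y": -0.57, "claw": 1},
    {"x": -0.8, "y": -0.57, "claw": 1},
    {"x": -0.8, "y": -0.57, "claw": 1},
    {"x": -0.8, "y": -0.57, "claw": 1},
    {"x": -0.8, "y": -0.57, "claw": 1},
    {"x": -0.8, "y": -0.57, "claw": 1},
    {"x": -0.8, "y": -0.57, "claw": 1},
    {"x": -0.8, "y": -0.57, "claw": 1}
  ]
}}

```text
invalid input
```

All seven keys are needed in every row, so I'll send full rows.

Request:
{"name": "carry_out", "arguments": {
  "steps": [
    {"x": -0.8, "y": -0.57, "z": 0, "wx": 0, "wy": 0, "wz": 0, "claw": 1},
    {"x": -0.8, "y": -0.57, "z": 0, "wx": 0, "wy": 0, "wz": 0, "claw": 1},
    {"x": -0.8, "y": -0.57, "z": 0, "wx": 0, "wy": 0, "wz": 0, "claw": 1},
    {"x": -0.8, "y": -0.57, "z": 0, "wx": 0, "wy": 0, "wz": 0, "claw": 1},
    {"x": -0.8, "y": -0.57, "z": 0, "wx": 0, "wy": 0, "wz": 0, "claw": 1},
    {"x": -0.8, "y": -0.57, "z": 0, "wx": 0, "wy": 0, "wz": 0, "claw": 1},
    {"x": -0.8, "y": -0.57, "z": 0, "wx": 0, "wy": 0, "wz": 0, "claw": 1},
    {"x": -0.8, "y": -0.57, "z": 0, "wx": 0, "wy": 0, "wz": 0, "claw": 1},
    {"x": -0.8, "y": -0.57, "z": 0, "wx": 0, "wy": 0, "wz": 0, "claw": 1},
    {"x": -0.8, "y": -0.57, "z": 0, "wx": 0, "wy": 0, "wz": 0, "claw": 1},
    {"x": -0.8, "y": -0.57, "z": 0, "wx": 0, "wy": 0, "wz": -0.6, "claw": 1},
    {"x": -0.8, "y": -0.57, "z": 0, "wx": 0, "wy": 0, "wz": -0.6, "claw": 1},
    {"x": -0.8, "y": -0.57, "z": 0, "wx": 0, "wy": 0, "wz": -0.6, "claw": 1},
    {"x": -0.8, "y": -0.57, "z": 0, "wx": 0, "wy": 0, "wz": -0.6, "claw": 1},
    {"x": -0.8, "y": -0.57, "z": 0, "wx": 0, "wy": 0, "wz": -0.6, "claw": 1},
    {"x": -0.8, "y": -0.57, "z": 0, "wx": 0, "wy": 0, "wz": -0.6, "claw": 1}
  ],
  "newtons": 40
}}

```text
clock: 2.42
ee_pos: [470.4, 210.5, 231.5]
tool_rot: [0.0, -0.078, 0.997, -0.0]
ft_force: [-0.4, 0.4, 0.2]
gripper_width: 85.1
gripper_force: 0.0
```

```bash
python3 - <<'E'
from h import *
todo([514,129,230],109.5)
p=bot.capture("wrist"); cv2.imwrite("pics/w1.png",p["color"])
E=np.array(p["extrinsics"]); print(p["shot"],E.round(3).tolist(),p["fx"]); print("proj neck",proj(p,[[514,129,95],[557,-123,67]]))
E
```

```text
t 2.42 pos [470.4 210.5 231.5] yangle 98.98 tilt [ 0.0002 -0.0001] F [-0.4  0.4  0.2] M [-0.   -0.01 -0.  ] w 85.1 gf 0.0 j7 1.07
shift [-1.21 -3.49  0.06] wz -1.75 (or other way 28.25 )
4 [[-0.156, 0.948, 0.279, 399.643], [0.988, 0.15, 0.045, 199.386], [0.001, 0.282, -0.959, 374.461], [0.0, 0.0, 0.0, 1.0]] 306.2529172202594
proj neck [[169.61879569 210.57685687]
 [-64.16200742 204.34409848]]
```

View pics/w1.png

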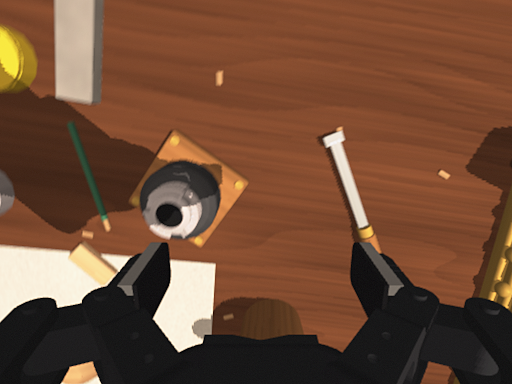

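The wrist view shows the neck at about (169,213), 3 px from my projection. I'll centre the pot in the view to measure its axis better.

Request:
{"name": "carry_out", "arguments": {
  "steps": [
    {"x": -0.4, "y": -0.85, "z": 0, "wx": 0, "wy": 0, "wz": -0.45, "claw": 1},
    {"x": -0.4, "y": -0.85, "z": 0, "wx": 0, "wy": 0, "wz": -0.45, "claw": 1},
    {"x": -0.4, "y": -0.85, "z": 0, "wx": 0, "wy": 0, "wz": -0.45, "claw": 1},
    {"x": -0.2, "y": -0.85, "z": 0, "wx": 0, "wy": 0, "wz": -0.4, "claw": 1},
    {"x": 0, "y": 0, "z": 0, "wx": 0, "wy": 0, "wz": 0, "claw": 1}
  ],
  "newtons": 40
}}

```text
clock: 2.88
ee_pos: [524.4, 132.2, 231.0]
tool_rot: [0.0, -0.167, 0.986, -0.001]
ft_force: [1.2, -2.4, -0.0]
gripper_width: 85.3
gripper_force: 0.0
```

```bash
python3 - <<'E'
from h import *
todo([557,-123.5,230],109.5)
p=bot.capture("wrist"); im=p["color"]; cv2.imwrite("pics/w2.png",im)
q=proj(p,[[514,129,95]])[0]; print("proj neck",q)
u,v=q.astype(int); c=im[v-60:v+60,u-80:u+80]; cv2.imwrite("pics/w2c.png",cv2.resize(c,(800,600),interpolation=cv2.INTER_CUBIC)); print(u-80,v-60)
g=cv2.cvtColor(im,cv2.COLOR_BGR2GRAY); m=np.zeros(g.shape,bool); m[v-40:v+40,u-40:u+40]=1
for t in("neck_top","pot_shoulder"): print(t,[(np.round(d["point"],1).tolist(),round(d["score"],2)) for d in bot.recognise(t,p)])
E
```

```text
t 2.88 pos [524.4 132.2 231. ] yangle 109.2 tilt [ 0.0005 -0.002 ] F [ 1.2 -2.4 -0. ] M [-0.02  0.01 -0.09] w 85.3 gf 0.0 j7 1.38
shift [  2.13 -10.09   0.06] wz -0.05 (or other way 29.95 )
proj neck [260.41778382 169.02244881]
180 109
neck_top [([507.3, 126.1, 65.8], 0.63)]
pot_shoulder [([509.6, 123.7, 69.2], 0.97)]
```

View pics/w2c.png

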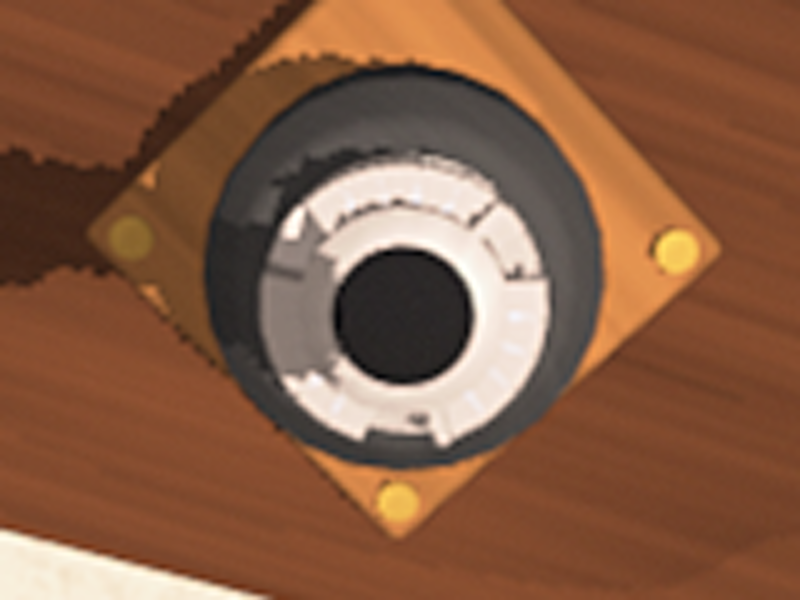

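The neck is clearly seen: hole centre at (403,315) in the crop, pot rim circle around (404,267), and thread gaps at the bottom, upper right and left. I'll fit both circles.

```bash
python3 - <<'E'
from h import *
bot_s=bot.sense(); p=bot.capture("wrist"); im=p["color"]; g=cv2.cvtColor(im,cv2.COLOR_BGR2GRAY); hsv=cv2.cvtColor(im,cv2.COLOR_BGR2HSV)
m=np.zeros(g.shape,bool); m[155:190,240:282]=1
c=blobs(m&(g<75)); e=cv2.fitEllipse(c[0]); print(e, cv2.contourArea(c[0])); print("hole z95",plane(p,[e[0]],95).round(1))
# rim: darkish grey or white, not brown (low saturation)
m[:]=0; m[115:215,215:310]=1
mask=m&(hsv[...,1]<70); c=blobs(mask)[0]; hull=cv2.convexHull(c); e=cv2.fitEllipse(hull); print(e); print("rim z70",plane(p,[e[0]],70).round(1),"z66",plane(p,[e[0]],66).round(1))
w=plane(p,hull[:,0],70)[:,:2]; print(cv2.minEnclosingCircle(w.astype(np.float32)))
yb=blobs(m[:]*0 + ((hsv[...,0]>20)&(hsv[...,0]<32)&(hsv[...,1]>130)&(hsv[...,2]>120)) )[:6]
for b in yb: print(cv2.contourArea(b), plane(p,[cv2.minEnclosingCircle(b)[0]],20).round(1))
E
```

```text
((253.91543579101562, 172.12579345703125), (26.30782699584961, 27.10232162475586), 100.84461975097656) 558.5
hole z95 [[516.7 129.1  95. ]]
((254.74717712402344, 162.86175537109375), (78.57244110107422, 79.73084259033203), 0.9328806400299072)
rim z70 [[512.9 128.2  70. ]] z66 [[513.7 128.4  66. ]]
((514.0834350585938, 128.3829345703125), 41.02267074584961)
534.0 [[417.5 -77.6  20. ]]
32.0 [[456.  109.8  20. ]]
30.5 [[497.2 190.1  20. ]]
10.0 [[533.8 359.2  20. ]]
0.5 [[576.5 146.4  20. ]]
```

Request:
{"name": "carry_out", "arguments": {
  "steps": [
    {"x": 0.15, "y": -0.9, "z": 0, "wx": 0, "wy": 0, "wz": 0, "claw": 1},
    {"x": 0.15, "y": -0.9, "z": 0, "wx": 0, "wy": 0, "wz": 0, "claw": 1},
    {"x": 0.15, "y": -0.9, "z": 0, "wx": 0, "wy": 0, "wz": 0, "claw": 1},
    {"x": 0.15, "y": -0.9, "z": 0, "wx": 0, "wy": 0, "wz": 0, "claw": 1},
    {"x": 0.15, "y": -0.9, "z": 0, "wx": 0, "wy": 0, "wz": 0, "claw": 1},
    {"x": 0.2, "y": -0.9, "z": 0, "wx": 0, "wy": 0, "wz": 0, "claw": 1},
    {"x": 0.2, "y": -0.9, "z": 0, "wx": 0, "wy": 0, "wz": 0, "claw": 1},
    {"x": 0.2, "y": -0.9, "z": 0, "wx": 0, "wy": 0, "wz": 0, "claw": 1},
    {"x": 0.2, "y": -0.9, "z": 0.3, "wx": 0, "wy": 0, "wz": 0, "claw": 1},
    {"x": 0.2, "y": -0.9, "z": 0.5, "wx": 0, "wy": 0, "wz": 0, "claw": 1},
    {"x": 0.2, "y": -0.9, "z": 0.5, "wx": 0, "wy": 0, "wz": 0, "claw": 1},
    {"x": 0, "y": 0, "z": 0, "wx": 0, "wy": 0, "wz": 0, "claw": 1},
    {"x": 0, "y": 0, "z": 0, "wx": 0, "wy": 0, "wz": 0, "claw": 1}
  ],
  "newtons": 40
}}

```text
clock: 4.17
ee_pos: [558.3, -113.2, 198.4]
tool_rot: [-0.0, -0.168, 0.986, 0.0]
ft_force: [-0.0, 0.9, 0.5]
gripper_width: 85.3
gripper_force: 0.0
```

```bash
python3 - <<'E'
from h import *
p=bot.capture("wrist"); im=p["color"]; cv2.imwrite("pics/w3.png",im); hsv=cv2.cvtColor(im,cv2.COLOR_BGR2HSV)
q=proj(p,[[557,-123.5,67]])[0]; print(q)
u,v=q.astype(int); m=np.zeros(im.shape[:2],bool); m[max(0,v-60):v+60,u-60:u+60]=1
b=m&(hsv[...,1]>60)&(hsv[...,2]>150)&(hsv[...,0]<25)
c=blobs(b)[0]; rc=cv2.minAreaRect(c); print(rc); w=plane(p,cv2.boxPoints(rc),67); print(w.round(1),w.mean(0).round(1))
c=blobs(m&(hsv[...,1]<50)&(hsv[...,2]>100))[0]; ce=cv2.minEnclosingCircle(plane(p,c[:,0],27)[:,:2].astype(np.float32)); print(ce)
todo([557,-123.5,40],109.5)
E
```

```text
[249.51859867 176.85416224]
((247.5, 176.0), (58.0, 19.0), 90.0)
[[ 534.4 -142.1   67. ]
 [ 528.7 -126.    67. ]
 [ 580.6 -108.    67. ]
 [ 586.5 -125.    67. ]] [ 557.6 -125.3   67. ]
((556.3583984375, -125.29438781738281), 33.79632568359375)
t 4.22 pos [ 558.6 -112.1  198.9] yangle 109.37 tilt [-0.      0.0005] F [ 0.6  0.2 -0.6] M [ 0.04  0.01 -0.04] w 85.4 gf 0.0 j7 1.8
shift [ 0.21 -0.41  6.36] wz -0.02 (or other way 29.98 )
```

View pics/w3.png

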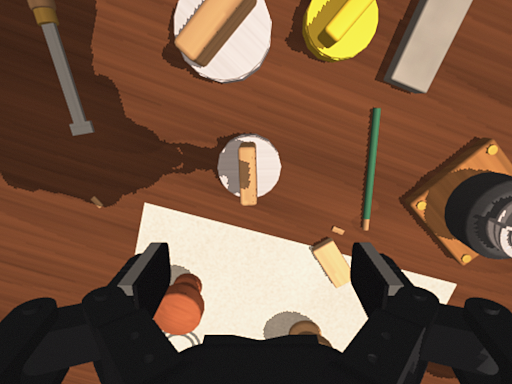

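The view shows the small lid at (248,176) with its bar lined up with the fingers. The big lid and the yellow one are well clear.

Request:
{"name": "carry_out", "arguments": {
  "steps": [
    {"x": 0.24, "y": -0.48, "z": 0.5, "wx": 0, "wy": 0, "wz": 0, "claw": 1},
    {"x": 0, "y": 0, "z": 0.8, "wx": 0, "wy": 0, "wz": 0, "claw": 1},
    {"x": 0, "y": 0, "z": 0.8, "wx": 0, "wy": 0, "wz": 0, "claw": 1},
    {"x": 0, "y": 0, "z": 0.8, "wx": 0, "wy": 0, "wz": 0, "claw": 1},
    {"x": 0, "y": 0, "z": 0.8, "wx": 0, "wy": 0, "wz": 0, "claw": 1},
    {"x": 0, "y": 0, "z": 0.8, "wx": 0, "wy": 0, "wz": 0, "claw": 1},
    {"x": 0, "y": 0, "z": 0.6, "wx": 0, "wy": 0, "wz": 0, "claw": 1},
    {"x": 0, "y": 0, "z": 0.5, "wx": 0, "wy": 0, "wz": 0, "claw": 1},
    {"x": 0, "y": 0, "z": 0.4, "wx": 0, "wy": 0, "wz": 0, "claw": 1},
    {"x": 0, "y": 0, "z": 0.3, "wx": 0, "wy": 0, "wz": 0, "claw": 1},
    {"x": 0, "y": 0, "z": 0, "wx": 0, "wy": 0, "wz": 0, "claw": 1},
    {"x": 0, "y": 0, "z": 0, "wx": 0, "wy": 0, "wz": 0, "claw": 1}
  ],
  "newtons": 40
}}

```text
clock: 5.22
ee_pos: [557.1, -126.2, 41.7]
tool_rot: [0.0, -0.168, 0.986, -0.0]
ft_force: [0.1, 0.0, 0.7]
gripper_width: 85.2
gripper_force: 0.0
```

```bash
python3 - <<'E'
from h import *
todo([557,-125.3,33],109.2)
E
```

```text
t 5.22 pos [ 557.1 -126.2   41.7] yangle 109.36 tilt [ 0.0003 -0.    ] F [0.1 0.  0.7] M [0.02 0.05 0.  ] w 85.2 gf 0.0 j7 1.73
shift [-0.01  0.03  0.35] wz 0.03 (or other way -29.97 )
```

Request:
{"name": "carry_out", "arguments": {
  "steps": [
    {"x": 0, "y": 0.03, "z": 0.35, "wx": 0, "wy": 0, "wz": 0, "claw": 1},
    {"x": 0, "y": 0, "z": 0, "wx": 0, "wy": 0, "wz": 0, "claw": 1},
    {"x": 0, "y": 0, "z": 0, "wx": 0, "wy": 0, "wz": 0, "claw": -1},
    {"x": 0, "y": 0, "z": 0, "wx": 0, "wy": 0, "wz": 0, "claw": -1},
    {"x": 0, "y": 0, "z": 0, "wx": 0, "wy": 0, "wz": 0, "claw": -1},
    {"x": 0, "y": 0, "z": 0, "wx": 0, "wy": 0, "wz": 0, "claw": -1},
    {"x": 0, "y": 0, "z": 0, "wx": 0, "wy": 0, "wz": 0, "claw": -1},
    {"x": 0, "y": 0, "z": 0, "wx": 0, "wy": 0, "wz": 0, "claw": -1},
    {"x": 0, "y": 0, "z": 0, "wx": 0, "wy": 0, "wz": 0, "claw": -1},
    {"x": 0, "y": 0, "z": 0, "wx": 0, "wy": 0, "wz": 0, "claw": -1},
    {"x": 0, "y": 0, "z": 0, "wx": 0, "wy": 0, "wz": 0, "claw": -1},
    {"x": 0, "y": 0, "z": 0, "wx": 0, "wy": 0, "wz": 0, "claw": -1}
  ],
  "newtons": 40
}}

```text
clock: 6.22
ee_pos: [556.7, -126.0, 32.8]
tool_rot: [0.0, -0.168, 0.986, -0.0]
ft_force: [-0.7, -0.3, 5.8]
gripper_width: 15.6
gripper_force: 41.0
```

```bash
python3 - <<'E'
from h import *
st()
E
```

```text
t 6.22 pos [ 556.7 -126.    32.8] yangle 109.33 tilt [ 0.0003 -0.0002] F [-0.7 -0.3  5.8] M [-0.02  0.08 -0.08] w 15.6 gf 41.0 j7 1.73
```

Request:
{"name": "carry_out", "arguments": {
  "steps": [
    {"x": 0, "y": 0, "z": -0.4, "wx": 0, "wy": 0, "wz": 0, "claw": -1},
    {"x": 0, "y": 0, "z": -0.9, "wx": 0, "wy": 0, "wz": 0, "claw": -1},
    {"x": 0, "y": 0, "z": -0.9, "wx": 0, "wy": 0, "wz": 0.5, "claw": -1},
    {"x": 0, "y": 0, "z": -0.9, "wx": 0, "wy": 0, "wz": 0.8, "claw": -1},
    {"x": 0, "y": 0, "z": -0.9, "wx": 0, "wy": 0, "wz": 0.8, "claw": -1},
    {"x": 0, "y": 0, "z": -0.9, "wx": 0, "wy": 0, "wz": 0.8, "claw": -1},
    {"x": 0, "y": 0, "z": -0.8, "wx": 0, "wy": 0, "wz": 0.8, "claw": -1},
    {"x": 0, "y": 0, "z": 0, "wx": 0, "wy": 0, "wz": 0.8, "claw": -1},
    {"x": 0, "y": 0, "z": 0, "wx": 0, "wy": 0, "wz": 0.8, "claw": -1},
    {"x": 0, "y": 0, "z": 0, "wx": 0, "wy": 0, "wz": 0.8, "claw": -1},
    {"x": 0, "y": 0, "z": 0, "wx": 0, "wy": 0, "wz": 0.8, "claw": -1},
    {"x": 0, "y": 0, "z": 0, "wx": 0, "wy": 0, "wz": 0.8, "claw": -1},
    {"x": 0, "y": 0, "z": 0, "wx": 0, "wy": 0, "wz": 0.8, "claw": -1},
    {"x": 0, "y": 0, "z": 0, "wx": 0, "wy": 0, "wz": 0.8, "claw": -1},
    {"x": 0, "y": 0, "z": 0, "wx": 0, "wy": 0, "wz": 0.8, "claw": -1},
    {"x": 0, "y": 0, "z": 0, "wx": 0, "wy": 0, "wz": 0, "claw": -1},
    {"x": 0, "y": 0, "z": 0, "wx": 0, "wy": 0, "wz": 0, "claw": -1}
  ],
  "newtons": 40
}}

```text
clock: 7.63
ee_pos: [556.5, -125.7, 175.3]
tool_rot: [-0.0, 0.351, 0.936, -0.0]
ft_force: [-0.3, 0.6, -0.1]
gripper_width: 15.4
gripper_force: 40.2
```

```bash
python3 - <<'E'
from h import *
todo([515,128.6,175],109.3)
E
```

```text
t 7.63 pos [ 556.5 -125.7  175.3] yangle 48.9 tilt [-0.0002  0.0001] F [-0.3  0.6 -0.1] M [-0.   -0.02 -0.03] w 15.4 gf 40.2 j7 1.02
shift [7.94 6.57 0.01] wz -10.07 (or other way 19.93 )
```

Request:
{"name": "carry_out", "arguments": {
  "steps": [
    {"x": 0.5, "y": 0.41, "z": 0, "wx": 0, "wy": 0, "wz": 0, "claw": -1},
    {"x": 0.8, "y": 0.66, "z": 0, "wx": 0, "wy": 0, "wz": 0, "claw": -1},
    {"x": 0.8, "y": 0.66, "z": 0, "wx": 0, "wy": 0, "wz": 0, "claw": -1},
    {"x": 0.8, "y": 0.66, "z": 0, "wx": 0, "wy": 0, "wz": 0, "claw": -1},
    {"x": 0.8, "y": 0.66, "z": 0, "wx": 0, "wy": 0, "wz": 0, "claw": -1},
    {"x": 0.8, "y": 0.66, "z": 0, "wx": 0, "wy": 0, "wz": 0, "claw": -1},
    {"x": 0.8, "y": 0.66, "z": 0, "wx": 0, "wy": 0, "wz": 0, "claw": -1},
    {"x": 0.8, "y": 0.66, "z": 0, "wx": 0, "wy": 0, "wz": 0, "claw": -1},
    {"x": 0.8, "y": 0.66, "z": 0, "wx": 0, "wy": 0, "wz": 0, "claw": -1},
    {"x": 0.6, "y": 0.5, "z": 0, "wx": 0, "wy": 0, "wz": 0, "claw": -1},
    {"x": 0.44, "y": 0.4, "z": 0, "wx": 0, "wy": 0, "wz": 0, "claw": -1},
    {"x": 0, "y": 0, "z": 0, "wx": 0, "wy": 0, "wz": 0.8, "claw": -1},
    {"x": 0, "y": 0, "z": 0, "wx": 0, "wy": 0, "wz": 0.8, "claw": -1},
    {"x": 0, "y": 0, "z": 0, "wx": 0, "wy": 0, "wz": 0.8, "claw": -1},
    {"x": 0, "y": 0, "z": 0, "wx": 0, "wy": 0, "wz": 0.8, "claw": -1},
    {"x": 0, "y": 0, "z": 0, "wx": 0, "wy": 0, "wz": 0.8, "claw": -1},
    {"x": 0, "y": 0, "z": 0, "wx": 0, "wy": 0, "wz": 0, "claw": -1},
    {"x": 0, "y": 0, "z": 0, "wx": 0, "wy": 0, "wz": 0, "claw": -1}
  ],
  "newtons": 40
}}

```text
clock: 9.13
ee_pos: [515.9, 129.0, 175.1]
tool_rot: [-0.0, 0.537, 0.843, -0.0]
ft_force: [0.6, 0.1, -1.8]
gripper_width: 15.6
gripper_force: 40.2
```

```bash
python3 - <<'E'
from h import *
todo([515,128.6,140],24)
p=bot.capture("top"); im=p["color"]; print(proj(p,[[515,128.6,95],[515,128.6,170]]))
E
```

```text
t 9.13 pos [515.9 129.  175.1] yangle 25.02 tilt [-0.0002 -0.    ] F [ 0.6  0.1 -1.8] M [ 0.01 -0.03  0.01] w 15.6 gf 40.2 j7 0.32
shift [ 0.   -0.04  1.4 ] wz 0.17 (or other way -29.83 )
[[201.99516749 210.97174317]
 [197.21733932 208.88706659]]
```

Request:
{"name": "carry_out", "arguments": {
  "steps": [
    {"x": 0, "y": -0.02, "z": 0.5, "wx": 0, "wy": 0, "wz": 0, "claw": -1},
    {"x": 0, "y": 0, "z": 0.5, "wx": 0, "wy": 0, "wz": 0, "claw": -1},
    {"x": 0, "y": 0, "z": 0.4, "wx": 0, "wy": 0, "wz": 0, "claw": -1},
    {"x": 0, "y": 0, "z": 0.3, "wx": 0, "wy": 0, "wz": 0, "claw": -1},
    {"x": 0, "y": 0, "z": 0.2, "wx": 0, "wy": 0, "wz": 0, "claw": -1},
    {"x": 0, "y": 0, "z": 0, "wx": 0, "wy": 0, "wz": 0, "claw": -1},
    {"x": 0, "y": 0, "z": 0, "wx": 0, "wy": 0, "wz": 0, "claw": -1}
  ],
  "newtons": 40
}}

```text
clock: 9.77
ee_pos: [515.7, 128.6, 127.7]
tool_rot: [0.0, 0.539, 0.842, -0.0]
ft_force: [-0.2, -0.3, -2.1]
gripper_width: 15.3
gripper_force: 40.2
```

Request:
{"name": "carry_out", "arguments": {
  "steps": [
    {"x": 0, "y": 0, "z": 0.06, "wx": 0, "wy": 0, "wz": 0, "claw": -1},
    {"x": 0, "y": 0, "z": 0.04, "wx": 0, "wy": 0, "wz": 0, "claw": -1},
    {"x": 0, "y": 0, "z": 0, "wx": 0, "wy": 0, "wz": 0, "claw": -1}
  ],
  "newtons": 40
}}

```text
clock: 10.02
ee_pos: [515.6, 128.6, 125.2]
tool_rot: [0.0, 0.539, 0.842, 0.0]
ft_force: [0.3, -0.7, -3.0]
gripper_width: 15.2
gripper_force: 40.2
```

Request:
{"name": "carry_out", "arguments": {
  "steps": [
    {"x": 0, "y": 0, "z": 0.05, "wx": 0, "wy": 0, "wz": 0, "claw": -1},
    {"x": 0, "y": 0, "z": 0.05, "wx": 0, "wy": 0, "wz": 0, "claw": -1},
    {"x": 0, "y": 0, "z": 0, "wx": 0, "wy": 0, "wz": 0, "claw": -1}
  ],
  "newtons": 40
}}

```text
clock: 10.27
ee_pos: [515.5, 128.6, 122.4]
tool_rot: [-0.0, 0.539, 0.842, -0.0]
ft_force: [-0.6, 0.2, -1.4]
gripper_width: 15.5
gripper_force: 40.2
```

Request:
{"name": "carry_out", "arguments": {
  "steps": [
    {"x": 0, "y": 0, "z": 0.04, "wx": 0, "wy": 0, "wz": 0, "claw": -1},
    {"x": 0, "y": 0, "z": 0.03, "wx": 0, "wy": 0, "wz": 0, "claw": -1},
    {"x": 0, "y": 0, "z": 0, "wx": 0, "wy": 0, "wz": 0, "claw": -1}
  ],
  "newtons": 40
}}

```text
clock: 10.52
ee_pos: [515.5, 128.6, 120.7]
tool_rot: [-0.0, 0.539, 0.842, -0.0]
ft_force: [0.6, -0.2, -1.6]
gripper_width: 15.6
gripper_force: 40.2
```

Request:
{"name": "carry_out", "arguments": {
  "steps": [
    {"x": 0, "y": 0, "z": 0.03, "wx": 0, "wy": 0, "wz": 0, "claw": -1},
    {"x": 0, "y": 0, "z": 0, "wx": 0, "wy": 0, "wz": 0, "claw": -1}
  ],
  "newtons": 40
}}

```text
clock: 10.68
ee_pos: [515.6, 128.6, 120.0]
tool_rot: [0.0, 0.539, 0.842, -0.0]
ft_force: [0.6, 0.9, -1.8]
gripper_width: 15.5
gripper_force: 40.2
```

Request:
{"name": "carry_out", "arguments": {
  "steps": [
    {"x": 0, "y": 0, "z": 0.03, "wx": 0, "wy": 0, "wz": 0, "claw": -1},
    {"x": 0, "y": 0, "z": 0, "wx": 0, "wy": 0, "wz": 0, "claw": -1},
    {"x": 0, "y": 0, "z": 0.02, "wx": 0, "wy": 0, "wz": 0, "claw": -1},
    {"x": 0, "y": 0, "z": 0, "wx": 0, "wy": 0, "wz": 0, "claw": -1}
  ],
  "newtons": 40
}}

```text
clock: 11.02
ee_pos: [515.6, 128.6, 118.7]
tool_rot: [-0.0, 0.539, 0.842, -0.0]
ft_force: [0.3, 1.8, -1.8]
gripper_width: 15.7
gripper_force: 40.2
```

Request:
{"name": "carry_out", "arguments": {
  "steps": [
    {"x": 0, "y": 0, "z": 0.04, "wx": 0, "wy": 0, "wz": 0, "claw": -1},
    {"x": 0, "y": 0, "z": 0.02, "wx": 0, "wy": 0, "wz": 0, "claw": -1},
    {"x": 0, "y": 0, "z": 0, "wx": 0, "wy": 0, "wz": 0, "claw": -1}
  ],
  "newtons": 40
}}

```text
clock: 11.27
ee_pos: [515.6, 128.6, 117.2]
tool_rot: [-0.0, 0.539, 0.842, -0.0]
ft_force: [0.7, 0.2, -1.7]
gripper_width: 15.3
gripper_force: 40.2
```

Request:
{"name": "carry_out", "arguments": {
  "steps": [
    {"x": 0, "y": 0, "z": 0.03, "wx": 0, "wy": 0, "wz": 0, "claw": -1},
    {"x": 0, "y": 0, "z": 0.02, "wx": 0, "wy": 0, "wz": 0, "claw": -1},
    {"x": 0, "y": 0, "z": 0, "wx": 0, "wy": 0, "wz": 0, "claw": -1}
  ],
  "newtons": 40
}}

```text
clock: 11.52
ee_pos: [515.6, 128.6, 116.0]
tool_rot: [-0.0, 0.539, 0.842, -0.0]
ft_force: [-0.6, -0.6, -2.0]
gripper_width: 15.9
gripper_force: 40.2
```

```bash
python3 - <<'E'
from h import *
st()
E
```

```text
t 11.52 pos [515.6 128.6 116. ] yangle 24.73 tilt [-0.0001 -0.0001] F [-0.6 -0.6 -2. ] M [ 0.02 -0.01  0.  ] w 15.9 gf 40.2 j7 0.34
```

There is still no contact 13 mm above the shoulder, so the lugs seem to have met the gap by luck. I'll keep going down gently.

Request:
{"name": "carry_out", "arguments": {
  "steps": [
    {"x": 0, "y": 0, "z": 0.04, "wx": 0, "wy": 0, "wz": 0, "claw": -1},
    {"x": 0, "y": 0, "z": 0.03, "wx": 0, "wy": 0, "wz": 0, "claw": -1},
    {"x": 0, "y": 0, "z": 0, "wx": 0, "wy": 0, "wz": 0, "claw": -1}
  ],
  "newtons": 40
}}

```text
clock: 11.77
ee_pos: [515.5, 128.6, 114.1]
tool_rot: [-0.0, 0.539, 0.842, -0.0]
ft_force: [-0.6, -0.2, -3.3]
gripper_width: 15.7
gripper_force: 40.2
```

Request:
{"name": "carry_out", "arguments": {
  "steps": [
    {"x": 0, "y": 0, "z": 0.03, "wx": 0, "wy": 0, "wz": 0, "claw": -1},
    {"x": 0, "y": 0, "z": 0.02, "wx": 0, "wy": 0, "wz": 0, "claw": -1},
    {"x": 0, "y": 0, "z": 0, "wx": 0, "wy": 0, "wz": 0, "claw": -1}
  ],
  "newtons": 40
}}

```text
clock: 12.02
ee_pos: [515.6, 128.6, 113.0]
tool_rot: [-0.0, 0.539, 0.842, -0.0]
ft_force: [0.5, -0.1, -2.1]
gripper_width: 15.4
gripper_force: 40.2
```

Request:
{"name": "carry_out", "arguments": {
  "steps": [
    {"x": 0, "y": 0, "z": 0.03, "wx": 0, "wy": 0, "wz": 0, "claw": -1},
    {"x": 0, "y": 0, "z": 0, "wx": 0, "wy": 0, "wz": 0, "claw": -1}
  ],
  "newtons": 40
}}

```text
clock: 12.18
ee_pos: [515.6, 128.6, 112.3]
tool_rot: [0.0, 0.539, 0.842, -0.0]
ft_force: [-0.1, -0.4, -0.2]
gripper_width: 15.2
gripper_force: 40.4
```

Contact came at about 9.5 mm with 2 N, so the lugs are down in the gap. Now I screw forward (clockwise, +wz) while sinking with the thread.

Request:
{"name": "carry_out", "arguments": {
  "steps": [
    {"x": 0, "y": 0, "z": 0, "wx": 0, "wy": 0, "wz": 0.5, "claw": -1},
    {"x": 0, "y": 0, "z": 0.01, "wx": 0, "wy": 0, "wz": 0.5, "claw": -1},
    {"x": 0, "y": 0, "z": 0.01, "wx": 0, "wy": 0, "wz": 0.5, "claw": -1},
    {"x": 0, "y": 0, "z": 0, "wx": 0, "wy": 0, "wz": 0, "claw": -1}
  ],
  "newtons": 40
}}

```text
clock: 12.52
ee_pos: [515.5, 128.7, 111.7]
tool_rot: [0.0, 0.605, 0.796, -0.0]
ft_force: [0.2, -0.9, -1.8]
gripper_width: 15.6
gripper_force: 40.2
```

```bash
python3 - <<'E'
from h import *
st()
E
```

```text
t 12.52 pos [515.5 128.7 111.7] yangle 15.59 tilt [-0.0001 -0.0002] F [ 0.2 -0.9 -1.8] M [0.03 0.01 0.02] w 15.6 gf 40.2 j7 0.23
```

Request:
{"name": "carry_out", "arguments": {
  "steps": [
    {"x": 0, "y": 0, "z": 0.01, "wx": 0, "wy": 0, "wz": 0.5, "claw": -1},
    {"x": 0, "y": 0, "z": 0.01, "wx": 0, "wy": 0, "wz": 0.5, "claw": -1},
    {"x": 0, "y": 0, "z": 0.01, "wx": 0, "wy": 0, "wz": 0.5, "claw": -1},
    {"x": 0, "y": 0, "z": 0.01, "wx": 0, "wy": 0, "wz": 0.5, "claw": -1},
    {"x": 0, "y": 0, "z": 0, "wx": 0, "wy": 0, "wz": 0, "claw": -1}
  ],
  "newtons": 40
}}

```text
clock: 12.93
ee_pos: [515.5, 128.7, 110.7]
tool_rot: [0.0, 0.684, 0.73, -0.0]
ft_force: [-0.5, -0.5, -0.6]
gripper_width: 15.6
gripper_force: 40.2
```

```bash
python3 - <<'E'
from h import *
st()
E
```

```text
t 12.93 pos [515.5 128.7 110.7] yangle 3.69 tilt [-0.0001 -0.0002] F [-0.5 -0.5 -0.6] M [ 0.03 -0.01  0.01] w 15.6 gf 40.2 j7 0.1
```

Request:
{"name": "carry_out", "arguments": {
  "steps": [
    {"x": 0, "y": 0, "z": 0.01, "wx": 0, "wy": 0, "wz": 0.5, "claw": -1},
    {"x": 0, "y": 0, "z": 0.01, "wx": 0, "wy": 0, "wz": 0.5, "claw": -1},
    {"x": 0, "y": 0, "z": 0.01, "wx": 0, "wy": 0, "wz": 0.5, "claw": -1},
    {"x": 0, "y": 0, "z": 0.01, "wx": 0, "wy": 0, "wz": 0.5, "claw": -1},
    {"x": 0, "y": 0, "z": 0.01, "wx": 0, "wy": 0, "wz": 0.5, "claw": -1},
    {"x": 0, "y": 0, "z": 0, "wx": 0, "wy": 0, "wz": 0, "claw": -1}
  ],
  "newtons": 40
}}

```text
clock: 13.43
ee_pos: [515.5, 128.7, 109.5]
tool_rot: [0.0, 0.773, 0.634, -0.0]
ft_force: [-0.1, -0.0, -1.7]
gripper_width: 15.4
gripper_force: 40.2
```

```bash
python3 - <<'E'
from h import *
st()
E
```

```text
t 13.43 pos [515.5 128.7 109.5] yangle -11.24 tilt [-0.0002 -0.0003] F [-0.1 -0.  -1.7] M [ 0.06  0.   -0.01] w 15.4 gf 40.2 j7 -0.07
```

Request:
{"name": "carry_out", "arguments": {
  "steps": [
    {"x": 0, "y": 0, "z": 0.01, "wx": 0, "wy": 0, "wz": 0.5, "claw": -1},
    {"x": 0, "y": 0, "z": 0.01, "wx": 0, "wy": 0, "wz": 0.5, "claw": -1},
    {"x": 0, "y": 0, "z": 0.01, "wx": 0, "wy": 0, "wz": 0.5, "claw": -1},
    {"x": 0, "y": 0, "z": 0.01, "wx": 0, "wy": 0, "wz": 0.5, "claw": -1},
    {"x": 0, "y": 0, "z": 0.01, "wx": 0, "wy": 0, "wz": 0.5, "claw": -1},
    {"x": 0, "y": 0, "z": 0, "wx": 0, "wy": 0, "wz": 0, "claw": -1}
  ],
  "newtons": 40
}}

```text
clock: 13.93
ee_pos: [515.5, 128.7, 108.2]
tool_rot: [0.0, 0.849, 0.528, -0.0]
ft_force: [-0.3, 0.7, -0.8]
gripper_width: 15.5
gripper_force: 40.2
```

```bash
python3 - <<'E'
from h import *
st()
E
```

```text
t 13.93 pos [515.5 128.7 108.2] yangle -26.2 tilt [-0.0003 -0.0003] F [-0.3  0.7 -0.8] M [ 0.02 -0.01 -0.03] w 15.5 gf 40.2 j7 -0.24
```

Request:
{"name": "carry_out", "arguments": {
  "steps": [
    {"x": 0, "y": 0, "z": 0.01, "wx": 0, "wy": 0, "wz": 0.5, "claw": -1},
    {"x": 0, "y": 0, "z": 0.01, "wx": 0, "wy": 0, "wz": 0.5, "claw": -1},
    {"x": 0, "y": 0, "z": 0.01, "wx": 0, "wy": 0, "wz": 0.5, "claw": -1},
    {"x": 0, "y": 0, "z": 0.01, "wx": 0, "wy": 0, "wz": 0.5, "claw": -1},
    {"x": 0, "y": 0, "z": 0, "wx": 0, "wy": 0, "wz": 0, "claw": -1}
  ],
  "newtons": 40
}}

```text
clock: 14.35
ee_pos: [515.5, 128.6, 107.2]
tool_rot: [0.0, 0.899, 0.437, -0.0]
ft_force: [0.4, 0.6, -1.2]
gripper_width: 15.8
gripper_force: 40.2
```

```bash
python3 - <<'E'
from h import *
st()
E
```

```text
t 14.35 pos [515.5 128.6 107.2] yangle -38.17 tilt [-0.0003 -0.0003] F [ 0.4  0.6 -1.2] M [ 0.03 -0.07 -0.03] w 15.8 gf 40.2 j7 -0.38
```

Request:
{"name": "carry_out", "arguments": {
  "steps": [
    {"x": 0, "y": 0, "z": 0.01, "wx": 0, "wy": 0, "wz": 0.4, "claw": -1},
    {"x": 0, "y": 0, "z": 0.01, "wx": 0, "wy": 0, "wz": 0.4, "claw": -1},
    {"x": 0, "y": 0, "z": 0.01, "wx": 0, "wy": 0, "wz": 0.4, "claw": -1},
    {"x": 0, "y": 0, "z": 0, "wx": 0, "wy": 0, "wz": 0, "claw": -1}
  ],
  "newtons": 40
}}

```text
clock: 14.68
ee_pos: [515.6, 128.6, 106.6]
tool_rot: [0.0, 0.925, 0.38, -0.0]
ft_force: [0.5, 0.0, -1.0]
gripper_width: 15.6
gripper_force: 40.4
```

```bash
python3 - <<'E'
from h import *
st()
E
```

```text
t 14.68 pos [515.6 128.6 106.6] yangle -45.32 tilt [-0.0001 -0.0003] F [ 0.5  0.  -1. ] M [-0.02 -0.08 -0.05] w 15.6 gf 40.4 j7 -0.47
```

Request:
{"name": "carry_out", "arguments": {
  "steps": [
    {"x": 0, "y": 0, "z": 0.01, "wx": 0, "wy": 0, "wz": 0.4, "claw": -1},
    {"x": 0, "y": 0, "z": 0.01, "wx": 0, "wy": 0, "wz": 0.4, "claw": -1},
    {"x": 0, "y": 0, "z": 0, "wx": 0, "wy": 0, "wz": 0, "claw": -1}
  ],
  "newtons": 40
}}

```text
clock: 14.93
ee_pos: [515.6, 128.6, 106.1]
tool_rot: [0.0, 0.94, 0.341, -0.0]
ft_force: [0.1, -0.2, 0.1]
gripper_width: 15.3
gripper_force: 40.5
```

```bash
python3 - <<'E'
from h import *
st()
E
```

```text
t 14.93 pos [515.6 128.6 106.1] yangle -50.13 tilt [ 0.     -0.0002] F [ 0.1 -0.2  0.1] M [-0.03 -0.09  0.02] w 15.3 gf 40.5 j7 -0.53
```

Request:
{"name": "carry_out", "arguments": {
  "steps": [
    {"x": 0, "y": 0, "z": 0.01, "wx": 0, "wy": 0, "wz": 0.4, "claw": -1},
    {"x": 0, "y": 0, "z": 0, "wx": 0, "wy": 0, "wz": 0.4, "claw": -1},
    {"x": 0, "y": 0, "z": 0, "wx": 0, "wy": 0, "wz": 0, "claw": -1}
  ],
  "newtons": 40
}}

```text
clock: 15.18
ee_pos: [515.6, 128.6, 105.8]
tool_rot: [0.0, 0.954, 0.301, -0.0]
ft_force: [0.2, -0.3, -1.5]
gripper_width: 15.3
gripper_force: 40.3
```

```bash
python3 - <<'E'
from h import *
st()
E
```

```text
t 15.18 pos [515.6 128.6 105.8] yangle -54.93 tilt [-0.0002 -0.0002] F [ 0.2 -0.3 -1.5] M [-0.06 -0.12 -0.  ] w 15.3 gf 40.3 j7 -0.59
```

Request:
{"name": "carry_out", "arguments": {
  "steps": [
    {"x": 0, "y": 0, "z": 0.01, "wx": 0, "wy": 0, "wz": 0.4, "claw": -1},
    {"x": 0, "y": 0, "z": 0.01, "wx": 0, "wy": 0, "wz": 0.4, "claw": -1},
    {"x": 0, "y": 0, "z": 0, "wx": 0, "wy": 0, "wz": 0, "claw": -1}
  ],
  "newtons": 40
}}

```text
clock: 15.43
ee_pos: [515.8, 128.6, 105.7]
tool_rot: [0.0, 0.965, 0.261, 0.0]
ft_force: [-0.6, 0.6, 7.7]
gripper_width: 15.1
gripper_force: 41.5
```

```bash
python3 - <<'E'
from h import *
st()
E
```

```text
t 15.43 pos [515.8 128.6 105.7] yangle -59.74 tilt [ 0.0006 -0.    ] F [-0.6  0.6  7.7] M [-0.03  0.2  -0.03] w 15.1 gf 41.5 j7 -0.65
```

There is firm vertical contact (about 9 N) at 2.9 mm with no turning stop, so the lid is home. I'll ease off, open and lift away.

Request:
{"name": "carry_out", "arguments": {
  "steps": [
    {"x": 0, "y": 0, "z": -0.01, "wx": 0, "wy": 0, "wz": 0, "claw": -1},
    {"x": 0, "y": 0, "z": 0, "wx": 0, "wy": 0, "wz": 0, "claw": 0.3},
    {"x": 0, "y": 0, "z": 0, "wx": 0, "wy": 0, "wz": 0, "claw": 0.3},
    {"x": 0, "y": 0, "z": 0, "wx": 0, "wy": 0, "wz": 0, "claw": 0.3},
    {"x": 0, "y": 0, "z": 0, "wx": 0, "wy": 0, "wz": 0, "claw": 0.3},
    {"x": 0, "y": 0, "z": 0, "wx": 0, "wy": 0, "wz": 0, "claw": 0.3},
    {"x": 0, "y": 0, "z": 0, "wx": 0, "wy": 0, "wz": 0, "claw": 0.3},
    {"x": 0, "y": 0, "z": -0.3, "wx": 0, "wy": 0, "wz": 0, "claw": 0.3},
    {"x": 0, "y": 0, "z": -0.6, "wx": 0, "wy": 0, "wz": 0, "claw": 0.3},
    {"x": 0, "y": 0, "z": -0.8, "wx": 0, "wy": 0, "wz": 0, "claw": 0.3},
    {"x": 0, "y": 0, "z": -0.8, "wx": 0, "wy": 0, "wz": 0, "claw": 0.3},
    {"x": 0, "y": 0, "z": -0.8, "wx": 0, "wy": 0, "wz": 0, "claw": 0.3},
    {"x": 0, "y": 0, "z": -0.8, "wx": 0, "wy": 0, "wz": 0, "claw": 0.3},
    {"x": 0, "y": 0, "z": -0.8, "wx": 0, "wy": 0, "wz": 0, "claw": 0.3},
    {"x": 0, "y": 0, "z": 0, "wx": 0, "wy": 0, "wz": 0, "claw": 0.3},
    {"x": 0, "y": 0, "z": 0, "wx": 0, "wy": 0, "wz": 0, "claw": 0.3}
  ],
  "newtons": 40
}}

```text
clock: 16.77
ee_pos: [515.8, 128.7, 229.0]
tool_rot: [-0.0, 0.966, 0.26, 0.001]
ft_force: [0.2, -0.0, -0.5]
gripper_width: 55.4
gripper_force: 0.0
```

```bash
python3 - <<'E'
from h import *
st()
p=bot.capture("wrist"); im=p["color"]; cv2.imwrite("pics/w4.png",im)
print(proj(p,[[515,128.6,100],[515,128.6,140]]))
E
```

```text
t 16.77 pos [515.8 128.7 229. ] yangle -59.85 tilt [0.0014 0.0004] F [ 0.2 -0.  -0.5] M [ 0.05  0.02 -0.04] w 55.4 gf 0.0 j7 -0.79
[[260.06079058 183.470298  ]
 [260.01524049 196.41295212]]
```

View pics/w4.png

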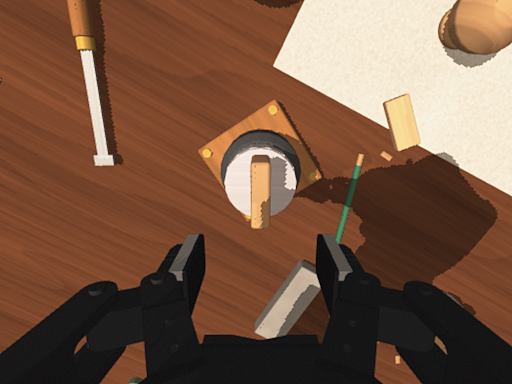

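The lid sits level and centred on the pot at (260,185), where I projected it. The gripper is clear and the bystanders are undisturbed.

```bash
python3 -c "
from bench import bot
print(bot.job_done())"
```

```text
the job is handed in; nothing more can be done
None
```

The lid is screwed home on the wax pot: its lower edge measured about 3 mm above the shoulder, it was never pressed with more than about 10 N by the readings taken between moves, and it is released; the lugs dropped straight into the gap, so no backward turn was needed, and the job is handed in (no verdict was returned).

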